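# Turn the jar between centres and stamp its date panel

## Robot

A 6-joint arm with a two-finger parallel gripper is mounted at the origin on the work surface. World frame = base frame: x ahead of the robot, y to its left, z up, the work surface at z = 0. Lengths are in mm, angles in rad, forces in N, time in s.
With the tool pointing down it reaches from about 275 to 850 mm from the base axis. Payload 19 kg.
Tool frame: the origin (TCP) lies between the finger pads; the fingertips stand 22 mm ahead of it and the grasp point (between the pads) lies 3 mm ahead of it; z points along the fingers, y is the line along which they close (so a half turn about z gives the same grasp; the last joint's range is limited). The gripper opens to 85 mm and grips with 20 to 120 N. Pads are 22 mm wide; open, the fingers measure 114 mm over their backs; the gripper's body (76 mm by 85 mm) begins 54 mm behind the grasp point. The pads swing forward as they close: fully open they stand 13 mm farther back than shut.
Start: joints at [1.105, 0.15, 1.437, -0, 1.554, -0.134], TCP at [187.308, 543.607, 253.267] pointing down, gripper open.
Joint ranges: [-2.8, 2.8], [-0.68, 2.1], [0.12, 2.68], [-1.39, 4.53], [0.16, 2.79], [-2.81, 2.81]. Speed limits (rad/s): [1.89, 1.89, 2.22, 3.01, 3.01, 3.01].

## Interface

Orientations are given as [roll, pitch, yaw] about the fixed x, y, z axes, in that order (R = Rz(yaw) Ry(pitch) Rx(roll)).
In Python, from workcell import ctrl gives the robot as it stands.
- The arm moves only by the tool step_arm, never from a script. Its argument "commands" is a list of rows, each an object of numbers: "tx", "ty", "tz": the shift along the tool's x, y, z in m; "yaw": the turn about the tool's z in rad. In form: [{"tx": .., "ty": .., "tz": .., "yaw": ..}, ...]. A call has 1 to 8 rows; each row is the pose to reach, as a shift and turn from the pose commanded when the call began, along the tool's axes at that moment; what a row does not reach only later rows make up. A row lasts 1/8 s, in which the tool goes at most 62.5 mm and 10.7 degrees, less where a joint would pass 70% of its speed; a pose out of reach is approached as far as the arm can. A call with a gripper value outside its range is refused whole. "grip" is the opening, from 0 (shut) to 1 (fully open), set as the call begins (left out, the last holds). The fingers move at their own pace and stop on an object; "squeeze" is the grip in N (left out, the last holds). Time passes only in rows, so rows that repeat a pose let the fingers close. It gives the time, the measured TCP pose, the force and the opening at its end, in the units of the state.
- ctrl.sense(): the state, without advancing time (a new reading comes with each control period).
- ctrl.get_image(name): name is "side" or "top" or "wrist"; returns a dict with "color" (400x640x3 uint8, red, green, blue), "depth" (400x640 float32, mm along the optical axis (not along the pixel's ray), 0 where there is no reading), "mtx" (3x3 intrinsics, pixels), "eye" and "rotation" of the camera in the world. Camera axes: x right, y down, z forward; pixel columns grow to the right and rows downward; lengths in mm; the calibration is good to about 2 mm. A picture is of the moment at which its call begins.
- ctrl.hand_in(): hands the job in, once; it reports no verdict.
The state is a dict: "time_s": time; "qpos": joint angles; "joint_vel": joint speeds; "tau": joint torques, N m; "position": TCP position; "tcp_rot": TCP orientation; "ft_force": force on the tool from outside, world axes, zero at the start; "ft_torque": the same for the moment, N m; "finger_gap": finger opening in mm.
Only numpy, scipy, OpenCV 4.12 (cv2) and the standard library are available. Lean on these libraries where they do the work, as an engineer would, in place of code of your own. Each camera call takes 0.05 s, during which the arm holds its last target. There are 200 camera calls.

## Task

The pickle jar clamped between the centres of the coding stand has its white, red-edged date panel facing away from the stamp. Turn the jar on its axis (the grey grip sleeve beside it is there to hold) until the panel faces straight up and let go of it there, and only then press the red stamp knob fully down and let it spring back up. Leave the jars and other things standing on the table where they are.

Things in the scene. Friction and masses are not known exactly. Their poses are not given: they have to be found in the camera images.
- sleeve (a point): Middle of the grip sleeve, on the level spindle axis, 125 mm above the table; fixed to the stand, does not turn. Its y axis runs along the spindle towards the jar, z is up. The sleeve: grey cylinder, 44 mm diameter, 45 mm long each way from here, red line along it in line with the date panel, black line opposite. On its +y side, from 74 mm, the 62 mm lid cup and the jar.
- jar: The turning part: jar, cups and sleeve in one, between the centres. Origin on the spindle axis, 80 mm along +y from sleeve; y axis along the spindle; z axis out through the date panel. It turns either way without end stops; bearing drag of about 0.12 N m keeps it where it is left.
- stand: Fixed coding stand; origin on the table below the spindle, 80 mm along +y from sleeve, y along the spindle, z up. Base plate 100 mm across (50 mm each side), 400 mm long, 18 mm thick. Blue tailstock at y = -143 to -177 mm, 143 mm high, 50 mm across; blue headstock at y = +148 to +192 mm with a column to 248 mm high.
- panel (a point): Centre of the date panel on the jar's side: a white strip 20 x 74 mm with two red edges, along a lying glass jar 60 mm in diameter with a gold lid. The point is 30 mm from the spindle axis, 140 mm along +y from sleeve, and turns with the jar. Its z axis points straight out of the panel, y along the spindle. At the start the panel faces sideways or down.
- knob (a point): Centre of the flat top of the red stamp knob, 38 mm in diameter, 280 mm above the table, straight above the spindle axis. It moves with the stamp. Below it a steel arm from the headstock reaches over the jar: 34 mm wide, its top 40 mm below the knob's top, its free end 121 mm along +y from sleeve.
- stamp (a joint): Stroke of the date stamp, in m: 0 at rest (up), 0.012 fully down on the jar. A spring lifts it again; pushing it starts at about 2 N and takes about 7 N at the bottom, where it meets a hard stop.
- jar_a: Loose standing jar of pickles with a gold lid, 64 mm in diameter, 125 mm tall; origin at the centre of its underside. Leave alone.
- jar_b: A second such loose standing jar. Leave alone.
- lids: Loose stack of gold lids, 69 mm in diameter, 48 mm high, origin at its underside. Leave alone.
- labels: Loose paper label roll lying flat, 76 mm in diameter, 35 mm high. Leave alone.
- ink_tin: Flat dark ink-pad tin, 100 x 65 x 16 mm. Leave alone.
- salt_tub: White tub with a green cap, 72 mm in diameter, 100 mm tall, origin at its underside. Leave alone.
- turner: Kitchen turner (spatula) lying flat. Leave alone.

How it is judged (in metres and radians):
On the way, in this order (a step that is already met when the one before it is completed fails the run):
1. the date panel faces up (within 0.12 rad) and stays so, with the stamp up and the fingers off the jar and sleeve (angle between panel's own z axis and vertical below 0.12 rad and value of joint stamp below 0.003 m and contact force between the fingers and jar below 0.3 N), for 0.3 s.
2. the stamp is pressed down at least 10 of its 12 mm with the panel still up (value of joint stamp above 0.01 m and angle between panel's own z axis and vertical below 0.12 rad), for 0.1 s.
At the end, for the whole second after the job is handed in: The date panel faces up within 0.12 rad (7 degrees), and the stamp, having been pressed, is back up within 2 mm; jar and stamp are released (angle between panel's own z axis and vertical below 0.12 rad and value of joint stamp below 0.002 m); the robot touches nothing.
It fails at once if the stamp is pressed (more than 4 mm) while the panel is not up (more than 0.2 rad off) (value of joint stamp above 0.004 m and angle between panel's own z axis and vertical above 0.2 rad).
It fails at once if a loose bystander is moved more than 30 mm (distance of any of jar_a, jar_b, lids, labels, ink_tin, salt_tub, turner from where it was at the start of the episode above 0.03 m).
It fails at once if a standing jar or the tub is tipped over (angle between any of jar_a, jar_b, salt_tub's own z axis and vertical above 0.5 rad).
It also fails if it takes over 64 s, if anything falls off the work surface, if the arm or the gripper's body presses on something with over 40 N, if the wrist force passes 120 N, or if a joint passes its speed limit or range.

## Working session

There is one attempt and no reset: what is moved stays moved. The work goes in short steps, Python scripts to look and compute and a tool call to move; the robot and the scene stay as the last step left them, time stands still between calls to the robot, and variables do not carry over. Pictures are saved under pics/ and viewed, on a budget of 10 in all, crops included, one or two more only if the job needs it, and the job is handed in when it is done.

Besides the shell and the picture viewer there is one more tool, called after "Call:" by a JSON object that holds its "op" and its "data". step_arm: Moves the arm, as the interface text tells. Its arguments: {"type":"object","properties":{"commands":{"type":"array","items":{"type":"object","properties":{"tx":{"type":"number"},"ty":{"type":"number"},"tz":{"type":"number"},"yaw":{"type":"number"}}}},"grip":{"type":"number"},"squeeze":{"type":"number"}},"required":["commands"]}

```bash
mkdir -p pics; ls; cat > h.py <<'E'
import numpy as np, cv2
from workcell import ctrl
def snap(n,f=None):
    d=ctrl.get_image(n)
    if f: cv2.imwrite(f'pics/{f}.png',cv2.cvtColor(d['color'],cv2.COLOR_RGB2BGR))
    np.savez(f'/tmp/{f or n}.npz',**{k:np.asarray(v) for k,v in d.items()})
    return d
def cloud(d):
    K=np.array(d['mtx']);R=np.array(d['rotation']);e=np.array(d['eye'])
    v,u=np.mgrid[:400,:640]
    r=np.stack([(u-K[0,2])/K[0,0],(v-K[1,2])/K[1,1],np.ones_like(u)],-1)*d['depth'][...,None]
    return r@R.T+e
E
python3 - <<'E'
from h import *
for n in('side','top'):
    d=snap(n,n+'0'); print(n,np.round(d['eye']),np.round(np.array(d['rotation']),2).tolist(),np.round(d['mtx']).tolist())
a=cv2.imread('pics/side0.png');b=cv2.imread('pics/top0.png')
s=ctrl.sense();print(s)
E
```

```text
pics
side [  10. -847.  989.] [-2.25, 0.01, -0.58] [[376.0, 0.0, 315.0], [0.0, 376.0, 199.0], [0.0, 0.0, 1.0]]
top [ 426.  -14. 1497.] [-3.07, 0.02, -1.58] [[445.0, 0.0, 320.0], [0.0, 445.0, 196.0], [0.0, 0.0, 1.0]]
{'time_s': 0.1, 'qpos': array([ 1.10502672e+00,  1.50939070e-01,  1.43795706e+00, -1.19536119e-05,
        1.55374446e+00, -1.33998510e-01]), 'joint_vel': array([ 0.00158129,  0.00032956, -0.00096173, -0.0005207 , -0.00228623,
        0.00028855]), 'tau': array([ 3.98333927e-03, -7.14380264e+01, -5.71803045e+01, -5.26287852e-05,
        7.05098049e-03,  1.46340540e-04]), 'position': array([187.22690875, 543.47239703, 252.73898064]), 'tcp_rot': array([-3.14055251e+00, -1.28157886e-04,  2.80982170e+00]), 'ft_force': array([ 0.17088409, -0.18273971, -0.38319909]), 'ft_torque': array([-0.02948918,  0.03133748,  0.04906435]), 'finger_gap': 85.29198839700031}
```

```bash
sed -i "s/R=np.array(d\['rotation'\])/R=Rot.from_euler('xyz',d['rotation']).as_matrix()/; 1a from scipy.spatial.transform import Rotation as Rot" h.py
python3 - <<'E'
from h import *
d=dict(np.load('/tmp/top0.npz'));P=cloud(d);print(P[5:400:130,10:640:200].round())
E
```

```text
[[[ 1584.  1614.  -672.]
  [ 1586.   591.  -708.]
  [ 1587.  -445.  -742.]
  [ 1579. -1482.  -758.]]

 [[  777.  1151.   -87.]
  [  750.   390.     2.]
  [  743.  -292.     5.]
  [  795. -1141.  -279.]]

 [[  303.  1148.  -114.]
  [  310.   381.    16.]
  [  306.  -283.     4.]
  [  276. -1146.  -333.]]

 [[ -169.  1151.  -149.]
  [  101.   222.   598.]
  [ -113.  -275.    -0.]
  [ -250. -1149.  -384.]]]
```

View pics/top0.png

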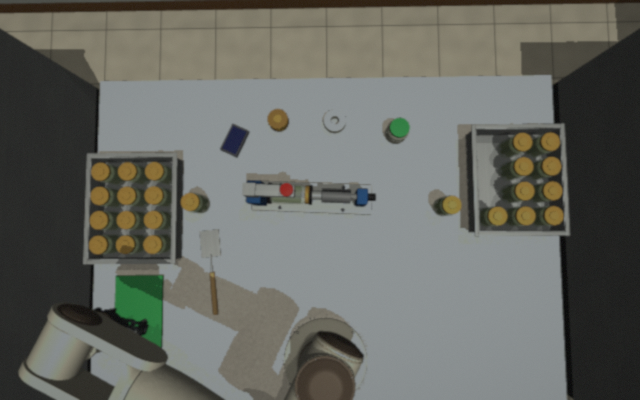

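View pics/side0.png

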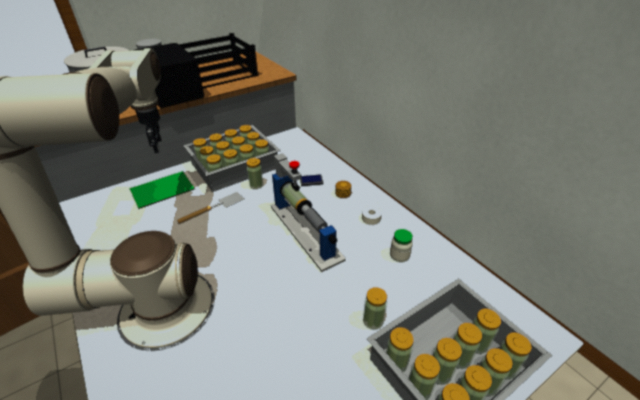

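Top view: knob about (287,189), grey sleeve about (337,195), tailstock (362,197), headstock (257,192). The spindle runs roughly along world +y at x≈430. A loose jar stands at (448,205), the second at (195,202), and the other objects are well away.

```bash
cat >> h.py <<'E'
def ray(d,u,v,z):
    K=np.array(d['mtx']);R=Rot.from_euler('xyz',d['rotation']).as_matrix();e=np.array(d['eye'])
    r=R@np.array([(u-K[0,2])/K[0,0],(v-K[1,2])/K[1,1],1]); return e+r*(z-e[2])/r[2]
E
python3 - <<'E'
from h import *
for n in ('top','side'):
    d=dict(np.load(f'/tmp/{n}0.npz'));P=cloud(d);c=d['color'].astype(int)
    X,Y,Z=P[...,0],P[...,1],P[...,2];hsv=cv2.cvtColor(d['color'],cv2.COLOR_RGB2HSV);H,S,V=hsv[...,0],hsv[...,1],hsv[...,2]
    box=(X>330)&(X<530)&(Y>-200)&(Y>-250)&(Y<300)
    red=((H<6)|(H>174))&(S>150)&(V>80)&box&(Z>240)
    v,u=np.nonzero(red);print(n,'red',len(u),u.mean(),v.mean(),P[red].mean(0).round(1),'ray',ray(d,u.mean(),v.mean(),280).round(1))
    bl=(H>100)&(H<125)&(S>130)&box&(Z>60)
    for lab,m in(('tail',bl&(Y<0)&(Z>125)&(Z<160)),('head',bl&(Y>0))):
        if m.any():print(lab,m.sum(),P[m].mean(0).round(1),P[m].min(0).round(),P[m].max(0).round())
    pl=(Z>8)&(Z<30)&box&(X>350)&(X<510)&(S<60)
    q=P[pl][:,:2].astype(np.float32);print('plate',len(q),cv2.minAreaRect(q),np.percentile(q,[1,99],0).round())
    sl=box&(Z>136)&(Z<155)&(S<60)&(Y<60)&(Y>-120)
    q=P[sl];print('sleeve',len(q),q.mean(0).round(1));print(np.polyfit(q[:,1],q[:,0],1))
E
```

```text
top red 31 285.93548387096774 193.1290322580645 [525.7 102.8 280.2] ray [525.8 102.8 280. ]
tail 99 [ 515.8 -115.3  142.2] [ 502. -132.  132.] [530. -98. 151.]
head 95 [514.9 205.9 155.2] [506. 191.  61.] [527. 231. 175.]
plate 944 ((430.41448974609375, 47.60382080078125), (159.103271484375, 484.0775451660156), 0.018307317048311234) [[ 361. -152.]
 [ 510.  245.]]
sleeve 211 [521.4 -28.6 143.5]
[2.47234602e-03 5.21463228e+02]
side red 19 291.42105263157896 165.26315789473685 [524.9  95.8 277.8] ray [523.2  92.8 280. ]
tail 97 [ 513.7 -124.7  138.3] [ 501. -159.  125.] [ 530. -105.  148.]
head 192 [514.3 196.8 123. ] [506. 163.  60.] [530. 226. 171.]
plate 614 ((497.5084228515625, 40.878082275390625), (401.56451416015625, 33.77570724487305), 88.56346893310547) [[ 477. -158.]
 [ 510.  232.]]
sleeve 143 [521.3 -35.3 142.2]
[2.69028174e-02 5.22260808e+02]
```

```bash
python3 - <<'E'
from h import *
for n in ('top','side'):
    d=dict(np.load(f'/tmp/{n}0.npz'));P=cloud(d)
    X,Y,Z=P[...,0],P[...,1],P[...,2];H,S,V=np.moveaxis(cv2.cvtColor(d['color'],cv2.COLOR_RGB2HSV),2,0)
    box=(X>440)&(X<600)&(Y>-200)&(Y<300)
    red=((H<6)|(H>174))&(S>150)&(V>80)&box&(Z>270)
    v,u=np.nonzero(red);q=P[red];print(n,'red',len(u),'ray',ray(d,u.mean(),v.mean(),280).round(1),q.min(0).round(),q.max(0).round())
    bl=(H>100)&(H<125)&(S>130)&box
    m=bl&(Y<0)&(Z>132)&(Z<155);q=P[m];print('tail',m.sum(),q.mean(0).round(1),((q.min(0)+q.max(0))/2).round(1),np.ptp(q,0).round())
    m=bl&(Y>0);q=P[m];print('head',m.sum(),q.min(0).round(),q.max(0).round())
    pl=(Z>10)&(Z<28)&box&(X>455)&(X<585)&(S<60)
    q=P[pl][:,:2].astype(np.float32);print('plate',len(q),cv2.minAreaRect(q))
    sl=box&(Z>136)&(Z<155)&(S<60)&(Y<20)&(Y>-70)
    q=P[sl];print('sleeve',len(q),q.mean(0).round(1),np.polyfit(q[:,1],q[:,0],1),q[:,2].max())
E
```

```text
top red 112 ray [536.4 102.8 280. ] [520.  88. 274.] [551. 117. 285.]
tail 154 [ 524.1 -115.2  142.3] [ 525.3 -115.2  141.5] [46. 34. 18.]
head 100 [506. 191.  54.] [570. 231. 175.]
plate 1495 ((527.776611328125, 39.61302185058594), (410.9753723144531, 113.99507904052734), 89.86051177978516)
sleeve 322 [530.7 -28.  143.6] [4.47830492e-02 5.31948746e+02] 152.96482208641055
side red 56 ray [533.3  95.  280. ] [517.  81. 272.] [553. 118. 282.]
tail 126 [ 522.6 -123.3  140.7] [ 523.7 -122.2  140. ] [45. 38. 15.]
head 306 [506. 163.  26.] [568. 226. 171.]
plate 1414 ((531.031005859375, 39.287750244140625), (403.0633239746094, 100.8794937133789), 88.56346893310547)
sleeve 163 [527.7 -32.6 142.9] [7.32632426e-02 5.30075918e+02] 150.05380248464064
```

Call:
{"op": "step_arm", "data": {"commands": [{"tz":-0.06},{"tx":-0.06,"ty":-0.05,"tz":-0.1,"yaw":0.15},{"tx":-0.1,"ty":-0.085,"tz":-0.1,"yaw":0.33},{"tx":-0.14,"ty":-0.12,"tz":-0.1,"yaw":0.5},{"tx":-0.18,"ty":-0.155,"tz":-0.1,"yaw":0.66},{"tx":-0.22,"ty":-0.19,"tz":-0.1,"yaw":0.82},{"tx":-0.26,"ty":-0.225,"tz":-0.1,"yaw":0.98},{"tx":-0.3,"ty":-0.26,"tz":-0.1,"yaw":1.14}]}}

```text
$.commands[0]: bad value
```

Call:
{"op": "step_arm", "data": {"commands": [{"tx":0,"ty":0,"tz":-0.06,"yaw":0},{"tx":-0.04,"ty":-0.04,"tz":-0.1,"yaw":0.15},{"tx":-0.08,"ty":-0.07,"tz":-0.1,"yaw":0.33},{"tx":-0.12,"ty":-0.105,"tz":-0.1,"yaw":0.5},{"tx":-0.16,"ty":-0.14,"tz":-0.1,"yaw":0.66},{"tx":-0.2,"ty":-0.175,"tz":-0.1,"yaw":0.82},{"tx":-0.24,"ty":-0.21,"tz":-0.1,"yaw":0.98},{"tx":-0.28,"ty":-0.24,"tz":-0.1,"yaw":1.14}]}}

```text
time_s: 1.1
position: [374.3, 223.8, 353.3]
tcp_rot: [3.141, 0.0, 1.664]
ft_force: [0.7, 0.7, 0.8]
finger_gap: 85.3
```

Call:
{"op": "step_arm", "data": {"commands": [{"tx":-0.045,"ty":0.02,"tz":0,"yaw":0.1},{"tx":-0.09,"ty":0.042,"tz":0,"yaw":0.15},{"tx":-0.135,"ty":0.063,"tz":0,"yaw":0.15},{"tx":-0.18,"ty":0.084,"tz":0,"yaw":0.15},{"tx":-0.225,"ty":0.105,"tz":0,"yaw":0.15},{"tx":-0.26,"ty":0.12,"tz":0,"yaw":0.15},{"tx":-0.274,"ty":0.128,"tz":0,"yaw":0.15},{"tx":-0.274,"ty":0.128,"tz":0,"yaw":0.15}]}}

```text
time_s: 2.1
position: [528.5, -34.8, 352.8]
tcp_rot: [-3.141, -0.0, 1.519]
ft_force: [-0.4, -0.0, 0.3]
finger_gap: 85.4
```

```bash
python3 - <<'E'
from h import *
d=snap('wrist','w1');print(d['eye'],d['rotation'],d['mtx'])
s=ctrl.sense();print(s['position'],s['tcp_rot'],s['qpos'])
E
```

```text
[533.91293865  48.19417256 474.40443063] [ 2.81762236e+00  1.16715527e-03 -5.32872010e-02] [[322.79787045   0.         318.36043689]
 [  0.         322.79787045 197.05027374]
 [  0.           0.           1.        ]]
[528.14741307 -34.01130366 353.13464323] [-3.14100939e+00 -2.54669099e-04  1.51968209e+00] [-2.10027458e-01  4.09217532e-02  1.35827634e+00  1.61551459e-04
  1.74301077e+00 -1.58885662e-01]
```

View pics/w1.png

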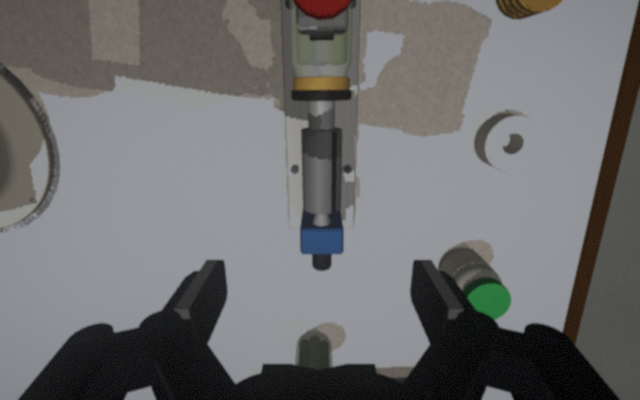

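Wrist view (image up = +y, right = +x): sleeve spans u≈303–343, v≈130–213, with the black line near its right (+x) edge at u≈337. So the panel faces −x and downward. Tailstock is at (322,235), and the jar is visible at (322,45).

```bash
python3 - <<'E'
from h import *
d=dict(np.load('/tmp/w1.npz'));c=d['color'];P=cloud(d)
g=cv2.cvtColor(c,cv2.COLOR_RGB2GRAY)
for v in (140,155,170,185,200): print(v,g[v,294:352].tolist())
X,Y,Z=np.moveaxis(P,2,0);H,S,V=np.moveaxis(cv2.cvtColor(c,cv2.COLOR_RGB2HSV),2,0)
m=(H>100)&(H<125)&(S>120)&(abs(Z-143)<8)&(abs(X-525)<60);q=P[m];print('tail',m.sum(),q.mean(0).round(1),cv2.minAreaRect(q[:,:2].astype(np.float32)))
m=(abs(Z-18)<7)&(abs(X-530)<70)&(Y>-170)&(Y<100);q=P[m]
for y in(-140,-100,-60,0,40): k=q[abs(q[:,1]-y)<6][:,0];print('plate',y,len(k),np.percentile(k,[1,99]).round(1))
for y in(-70,-50,-30,-10,5):
    m=(abs(Y-y)<4)&(Z>115)&(abs(X-530)<40);q=P[m];A=np.c_[q[:,0],q[:,2],np.ones(len(q))];s=np.linalg.lstsq(A,(q[:,[0,2]]**2).sum(1),rcond=None)[0];print('sl',y,len(q),s[:2]/2,np.percentile(q[:,0],[2,98]).round(1),q[:,2].max().round(1))
E
```

```text
140 [146, 145, 144, 145, 146, 141, 129, 102, 65, 50, 47, 50, 52, 53, 52, 56, 54, 57, 56, 61, 61, 61, 59, 59, 61, 64, 66, 64, 64, 65, 67, 63, 63, 65, 65, 60, 60, 55, 37, 24, 30, 32, 38, 46, 54, 51, 51, 64, 84, 97, 102, 101, 102, 104, 102, 103, 102, 99]
155 [147, 147, 147, 146, 146, 145, 141, 122, 89, 68, 68, 75, 76, 71, 64, 63, 60, 60, 61, 62, 62, 59, 62, 63, 63, 62, 65, 60, 64, 65, 65, 66, 65, 63, 62, 61, 58, 50, 38, 36, 29, 34, 40, 49, 52, 51, 55, 70, 94, 101, 105, 105, 102, 103, 101, 100, 102, 104]
170 [73, 70, 69, 79, 110, 137, 139, 128, 100, 72, 69, 73, 81, 81, 84, 82, 89, 92, 95, 99, 101, 103, 107, 110, 109, 110, 107, 105, 105, 100, 103, 99, 94, 94, 89, 89, 81, 66, 46, 36, 33, 36, 49, 60, 63, 59, 58, 69, 78, 75, 60, 48, 50, 48, 51, 50, 64, 88]
185 [148, 147, 144, 145, 147, 147, 144, 132, 107, 77, 71, 74, 79, 78, 83, 86, 90, 89, 94, 97, 98, 102, 105, 108, 111, 110, 107, 106, 102, 101, 96, 97, 93, 91, 89, 89, 77, 60, 38, 35, 39, 36, 52, 62, 62, 58, 63, 81, 96, 102, 102, 103, 99, 99, 103, 104, 102, 104]
200 [149, 147, 148, 147, 148, 147, 146, 141, 127, 93, 72, 77, 78, 80, 82, 86, 85, 90, 93, 97, 102, 104, 105, 105, 112, 108, 108, 104, 102, 101, 99, 94, 95, 90, 88, 85, 79, 62, 44, 38, 32, 43, 53, 61, 58, 56, 66, 87, 100, 103, 103, 99, 97, 99, 102, 102, 101, 105]
tail 1005 [ 528.3 -114.6  143.9] ((527.9564208984375, -115.97645568847656), (32.97307205200195, 45.111114501953125), 88.28608703613281)
plate -140 180 [478.2 576.2]
plate -100 222 [480.  578.5]
plate -60 238 [482.  580.7]
plate 0 373 [484.2 583. ]
plate 40 129 [486.1 585.1]
sl -70 263 [530.76235524 126.64652279] [510.1 551.4] 149.0
sl -50 277 [531.73529614 126.43993549] [511.4 552.1] 149.0
sl -30 331 [538.37926138 278.81209922] [512.3 569.4] 413.5
sl -10 352 [535.76734973 281.1199021 ] [493.4 553.3] 422.9
sl 5 363 [533.7666583  129.75509639] [513.9 553.8] 149.2
```

Call:
{"op": "step_arm", "data": {"commands": [{"tx":-0.02,"ty":-0.007,"tz":0.03,"yaw":0},{"tx":-0.02,"ty":-0.007,"tz":0.08,"yaw":0},{"tx":-0.02,"ty":-0.007,"tz":0.13,"yaw":0},{"tx":-0.02,"ty":-0.007,"tz":0.17,"yaw":0},{"tx":-0.02,"ty":-0.007,"tz":0.2,"yaw":0},{"tx":-0.02,"ty":-0.007,"tz":0.215,"yaw":0},{"tx":-0.02,"ty":-0.007,"tz":0.217,"yaw":0}]}}

```text
time_s: 3.02
position: [520.1, -53.5, 136.4]
tcp_rot: [-3.141, -0.0, 1.521]
ft_force: [-0.4, 0.6, 0.6]
finger_gap: 85.3
```

Call:
{"op": "step_arm", "data": {"commands": [{"tx":0,"ty":0,"tz":0,"yaw":0},{"tx":0,"ty":0,"tz":0,"yaw":0},{"tx":0,"ty":0,"tz":0,"yaw":0},{"tx":0,"ty":0,"tz":0,"yaw":0}], "grip": 0.5, "squeeze": 20}}

```text
time_s: 3.52
position: [525.8, -54.4, 139.6]
tcp_rot: [3.127, 0.001, 1.52]
ft_force: [43.5, 3.3, -4.0]
finger_gap: 50.6
```

Call:
{"op": "step_arm", "data": {"commands": [{"tx":0,"ty":0,"tz":0.004,"yaw":0},{"tx":0,"ty":0,"tz":0.008,"yaw":0},{"tx":0,"ty":0,"tz":0.012,"yaw":0},{"tx":0,"ty":0,"tz":0.016,"yaw":0},{"tx":0,"ty":0,"tz":0.02,"yaw":0},{"tx":0,"ty":0,"tz":0.024,"yaw":0},{"tx":0,"ty":0,"tz":0.027,"yaw":0},{"tx":0,"ty":0,"tz":0.027,"yaw":0}]}}

```text
time_s: 4.53
position: [526.7, -54.5, 113.4]
tcp_rot: [3.125, 0.001, 1.52]
ft_force: [48.3, 4.5, 2.4]
finger_gap: 50.9
```

Call:
{"op": "step_arm", "data": {"commands": [{"tx":0,"ty":0,"tz":0,"yaw":0},{"tx":0,"ty":0,"tz":0,"yaw":0},{"tx":0,"ty":0,"tz":0,"yaw":0},{"tx":0,"ty":0,"tz":-0.03,"yaw":0},{"tx":0,"ty":0,"tz":-0.09,"yaw":0},{"tx":0,"ty":0,"tz":-0.14,"yaw":0},{"tx":0,"ty":0,"tz":-0.16,"yaw":0},{"tx":0,"ty":0,"tz":-0.16,"yaw":0}], "grip": 1}}

```text
time_s: 5.52
position: [520.6, -54.3, 270.6]
tcp_rot: [3.139, 0.001, 1.52]
ft_force: [-0.2, 0.1, -1.3]
finger_gap: 85.5
```

```bash
python3 - <<'E'
from h import *
d=snap('wrist','w2');print(d['eye'],d['rotation'])
s=ctrl.sense();print(s['position'],s['tcp_rot'],s['ft_force'])
c=cv2.cvtColor(d['color'],cv2.COLOR_RGB2BGR)[:300,220:420];cv2.imwrite('pics/w2c.png',cv2.resize(c,None,fx=2,fy=2,interpolation=cv2.INTER_CUBIC))
E
```

```text
[525.55649185  28.8049962  392.10056145] [ 2.81681682e+00 -2.14321932e-03 -5.24301904e-02]
[520.24268052 -54.16933911 269.07057897] [3.14141774e+00 1.83124830e-04 1.51972078e+00] [ 0.65027326 -0.54311219 -1.47402321]
```

View pics/w2c.png

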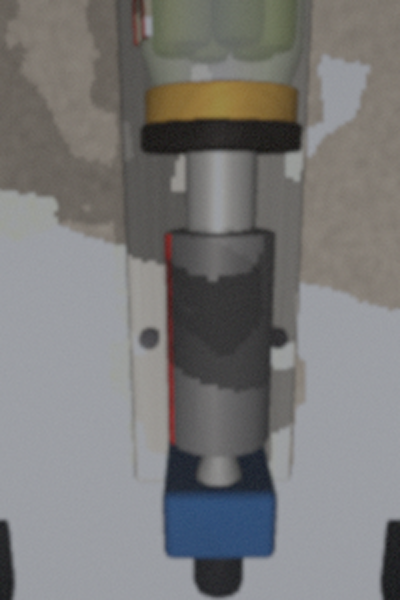

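Crop of the wrist view: the red line is now visible at the sleeve's left edge (crop u≈169, v 235–440). The panel's red edge shows at the jar's left (crop 140,25), so the turn works and goes the right way.

```bash
cat >> h.py <<'E'
def ang(d,uv,c=(533.5,0.),sl=0.043,zc=125.,r=22.):
    """angle from up (+ = +x side) of pixels on the cylinder about axis x=c0+sl*y at height zc"""
    K=np.array(d['mtx']);R=Rot.from_euler('xyz',d['rotation']).as_matrix();e=np.array(d['eye'])
    a=np.array([sl,1,0])/np.hypot(sl,1);n=np.array([a[1],-a[0],0]);o=np.array([c[0],0,zc]);out=[]
    for u,v in uv:
        k=R@np.array([(u-K[0,2])/K[0,0],(v-K[1,2])/K[1,1],1])
        p0=np.array([(e-o)@n,e[2]-zc]);k2=np.array([k@n,k[2]])
        A=k2@k2;B=p0@k2;C=p0@p0-r*r;D=B*B-A*C
        t=(-B-np.sqrt(max(D,0)))/A;p=p0+t*k2;out.append(np.degrees(np.arctan2(p[0],p[1]))if D>=0 else 999)
    return np.array(out)
def redline(d,rows,c=(533.5,0.),**k):
    I=d['color'].astype(int);w=np.clip(I[...,0]-I[...,1:].max(-1)-25,0,None)
    uv=[];
    for v in rows:
        x=w[v,240:400]
        if x.sum()>30: uv.append(((x*np.arange(240,400)).sum()/x.sum(),v))
    return np.array(uv),ang(d,uv,c,**k)
E
python3 - <<'E'
from h import *
d=dict(np.load('/tmp/w2.npz'));P=cloud(d)
uv,a=redline(d,range(125,215,10));print(uv.round(1).tolist(),a.round())
X,Y,Z=np.moveaxis(P,2,0)
for y in(-70,-60,-50,-40,-30,-20,-10):
    m=(abs(Y-y)<3)&(Z>120)&(Z<160)&(abs(X-530)<40);q=P[m];print('sl',y,np.percentile(q[:,0],[1,99]).round(1),'mid',np.percentile(q[:,0],[1,99]).mean().round(1),q[:,2].max().round(1))
# black line in w1
d=dict(np.load('/tmp/w1.npz'));print(ang(d,[(333.7,185),(333.2,170),(333.5,155)]))
E
```

```text
[[303.7, 125.0], [304.6, 145.0], [304.8, 165.0], [305.0, 185.0], [305.3, 195.0], [305.5, 205.0]] [-68. -66. -67. -69. -68. -69.]
sl -70 [508.6 551.7] mid 530.1 148.8
sl -60 [509.2 551.8] mid 530.5 149.4
sl -50 [510.  553.1] mid 531.5 148.9
sl -40 [510.5 553. ] mid 531.8 149.1
sl -30 [510.4 553.3] mid 531.8 149.2
sl -20 [511.1 554.3] mid 532.7 149.2
sl -10 [511.8 554.2] mid 533.0 149.4
[37.44953675 35.4200973  36.22405328]
```

Call:
{"op": "step_arm", "data": {"commands": [{"tx":0,"ty":0,"tz":0.05,"yaw":0},{"tx":0,"ty":0,"tz":0.1,"yaw":0},{"tx":0,"ty":0,"tz":0.125,"yaw":0},{"tx":0,"ty":0,"tz":0.133,"yaw":0},{"tx":0,"ty":0,"tz":0.133,"yaw":0}]}}

```text
time_s: 6.2
position: [520.1, -54.1, 136.0]
tcp_rot: [-3.141, -0.0, 1.52]
ft_force: [-0.5, 0.4, 0.2]
finger_gap: 85.5
```

Call:
{"op": "step_arm", "data": {"commands": [{"tx":0,"ty":0,"tz":0,"yaw":0},{"tx":0,"ty":0,"tz":0,"yaw":0},{"tx":0,"ty":0,"tz":0,"yaw":0},{"tx":0,"ty":0,"tz":0,"yaw":0}], "grip": 0.5, "squeeze": 20}}

```text
time_s: 6.7
position: [525.7, -54.6, 139.4]
tcp_rot: [3.127, 0.001, 1.52]
ft_force: [43.8, 0.7, -5.1]
finger_gap: 51.1
```

Call:
{"op": "step_arm", "data": {"commands": [{"tx":0,"ty":0,"tz":0.004,"yaw":0},{"tx":0,"ty":0,"tz":0.008,"yaw":0},{"tx":0,"ty":0,"tz":0.012,"yaw":0},{"tx":0,"ty":0,"tz":0.016,"yaw":0},{"tx":0,"ty":0,"tz":0.02,"yaw":0},{"tx":0,"ty":0,"tz":0.024,"yaw":0},{"tx":0,"ty":0,"tz":0.025,"yaw":0},{"tx":0,"ty":0,"tz":0.025,"yaw":0}]}}

```text
time_s: 7.7
position: [526.5, -54.6, 115.4]
tcp_rot: [3.125, 0.001, 1.52]
ft_force: [45.9, 3.8, 4.8]
finger_gap: 50.6
```

Call:
{"op": "step_arm", "data": {"commands": [{"tx":0,"ty":0,"tz":0,"yaw":0},{"tx":0,"ty":0,"tz":0,"yaw":0},{"tx":0,"ty":0,"tz":0,"yaw":0},{"tx":0,"ty":0,"tz":-0.03,"yaw":0},{"tx":0,"ty":0,"tz":-0.09,"yaw":0},{"tx":0,"ty":0,"tz":-0.14,"yaw":0},{"tx":0,"ty":0,"tz":-0.16,"yaw":0},{"tx":0,"ty":0,"tz":-0.16,"yaw":0}], "grip": 1}}

```text
time_s: 8.7
position: [520.6, -54.3, 272.5]
tcp_rot: [3.139, 0.001, 1.52]
ft_force: [-1.0, 0.5, -0.2]
finger_gap: 84.8
```

```bash
python3 - <<'E'
from h import *
d=snap('wrist','w3')
s=ctrl.sense();print(s['position'],s['tcp_rot'],s['ft_force'])
uv,a=redline(d,range(125,215,10));print(uv.round(1).tolist(),a.round())
c=cv2.cvtColor(d['color'],cv2.COLOR_RGB2BGR)[:300,220:420];cv2.imwrite('pics/w3c.png',cv2.resize(c,None,fx=2,fy=2,interpolation=cv2.INTER_CUBIC))
E
```

```text
[520.23695893 -54.14263174 271.02361927] [3.14151048e+00 1.54422251e-04 1.51976788e+00] [-0.12462223  0.32914356 -1.33367227]
[[325.1, 125.0], [325.1, 135.0], [325.2, 145.0], [325.2, 155.0], [325.1, 165.0], [324.9, 175.0], [325.1, 185.0], [325.1, 195.0], [325.1, 205.0]] [-10. -10. -10. -10. -10. -11. -10. -10. -11.]
```

View pics/w3c.png

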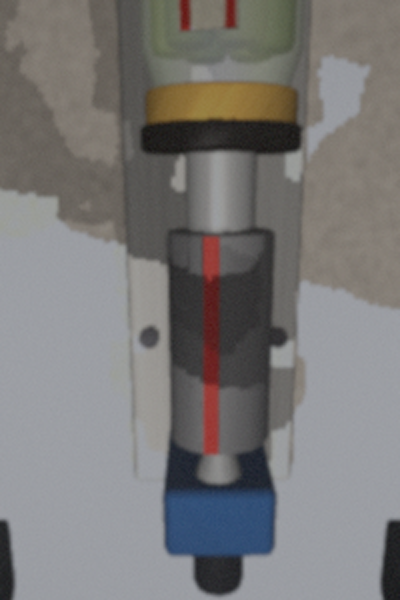

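The red line is now at crop u≈211, against a sleeve spanning 170–273. It is slightly left of top, with the panel's two red edges at crop (185,15) and (230,15). I'll measure the remaining angle against the silhouette itself, since that is independent of the 2 mm calibration.

```bash
cat >> h.py <<'E'
def sil(d,rows):
    """angle of red line from up using sleeve silhouette edges only"""
    g=cv2.GaussianBlur(cv2.cvtColor(d['color'],cv2.COLOR_RGB2GRAY),(1,5),0).astype(float);K=np.array(d['mtx']);R=Rot.from_euler('xyz',d['rotation']).as_matrix()
    a=np.array([.043,1,0])/np.hypot(.043,1);n=np.array([a[1],-a[0],0])
    def th(u,v):
        k=R@np.array([(u-K[0,2])/K[0,0],(v-K[1,2])/K[1,1],1]);return np.arctan2(k@n,-k[2])
    uv,_=redline(d,rows);o=[]
    for u,v in uv:
        v=int(v);gr=np.abs(np.gradient(g[v]));c=int(u)
        def pk(lo,hi):
            i=lo+np.argmax(gr[lo:hi]);s=slice(i-1,i+2);return (gr[s]*np.arange(i-1,i+2)).sum()/gr[s].sum()
        L,Rr=pk(297,314),pk(347,364);t1,t2,t=th(L,v),th(Rr,v),th(u,v)
        m=(t1+t2)/2;h=(t2-t1)/2;D=22/np.sin(h);b=t-m   # camera distance to axis
        al=np.arcsin(np.clip(D*np.sin(b)/22,-1,1))-b
        o.append((v,L,u,Rr,D,np.degrees(m),np.degrees(al-m)))
    return np.array(o)
E
python3 - <<'E'
from h import *
d=dict(np.load('/tmp/w3.npz'))
print(sil(d,range(122,222,8)).round(2))
# panel edges on jar: symmetrical angles r=30
I=d['color'].astype(int);w=np.clip(I[...,0]-I[...,1:].max(-1)-25,0,None)
for v in(4,8,12):
    x=np.nonzero(w[v,280:360]>5)[0]+280;print(v,x)
    for zc,c in((125,533.5),(125,534.5)):
        print(ang(d,[((x[x<325]).mean(),v),(x[x>325].mean(),v)],c=(c,0),zc=zc,r=30).round(1))
E
```

```text
[[122.   302.2  325.09 356.94 266.38   2.   -10.54]
 [130.   303.07 325.12 356.21 272.22   2.02 -10.92]
 [138.   303.91 325.07 356.06 275.24   2.08 -11.97]
 [146.   303.92 325.23 356.05 273.17   2.08 -11.64]
 [154.   303.98 325.16 355.87 272.25   2.07 -11.7 ]
 [162.   304.06 325.17 355.2  274.06   2.02 -11.16]
 [170.   304.08 325.17 362.89 236.87   2.72 -17.49]
 [178.   304.84 325.17 354.91 275.37   2.07 -11.92]
 [186.   304.19 325.08 354.83 270.07   2.01 -11.17]
 [194.   304.81 325.14 354.21 274.58   2.01 -11.28]
 [202.   304.9  325.07 354.12 273.22   2.02 -11.46]
 [210.   304.89 325.03 353.99 271.64   2.   -11.42]
 [218.   304.06 325.06 354.87 260.35   2.01 -11.04]]
4 [310 311 312 313 314 333 334 335 336 337]
[-24.3   5.1]
[-26.4   3.1]
8 [310 311 312 313 314 333 334 335 336 337]
[-24.4   5.1]
[-26.5   3.2]
12 [310 311 312 313 314 332 333 334 335 336 337]
[-24.5   4.5]
[-26.6   2.6]
```

Call:
{"op": "step_arm", "data": {"commands": [{"tx":0,"ty":0,"tz":0.05,"yaw":0},{"tx":0,"ty":0,"tz":0.1,"yaw":0},{"tx":0,"ty":0,"tz":0.13,"yaw":0},{"tx":0,"ty":0,"tz":0.14,"yaw":0},{"tx":0,"ty":0,"tz":0.14,"yaw":0}]}}

```text
time_s: 9.38
position: [520.1, -54.1, 130.9]
tcp_rot: [-3.14, -0.0, 1.52]
ft_force: [-0.6, 0.1, 0.3]
finger_gap: 85.3
```

Call:
{"op": "step_arm", "data": {"commands": [{"tx":0,"ty":0,"tz":0,"yaw":0},{"tx":0,"ty":0,"tz":0,"yaw":0},{"tx":0,"ty":0,"tz":0,"yaw":0},{"tx":0,"ty":0,"tz":0,"yaw":0}], "grip": 0.5, "squeeze": 20}}

```text
time_s: 9.88
position: [525.8, -54.6, 134.6]
tcp_rot: [3.127, 0.001, 1.52]
ft_force: [43.5, 0.3, -4.4]
finger_gap: 51.2
```

Call:
{"op": "step_arm", "data": {"commands": [{"tx":0,"ty":0,"tz":0.002,"yaw":0},{"tx":0,"ty":0,"tz":0.0045,"yaw":0},{"tx":0,"ty":0,"tz":0.0045,"yaw":0}]}}

```text
time_s: 10.25
position: [526.0, -54.6, 130.7]
tcp_rot: [3.126, 0.001, 1.52]
ft_force: [41.6, 2.5, 2.8]
finger_gap: 50.7
```

Call:
{"op": "step_arm", "data": {"commands": [{"tx":0,"ty":0,"tz":0,"yaw":0},{"tx":0,"ty":0,"tz":0,"yaw":0},{"tx":0,"ty":0,"tz":0,"yaw":0},{"tx":0,"ty":0.011,"tz":-0.03,"yaw":0},{"tx":0,"ty":0.011,"tz":-0.09,"yaw":0},{"tx":0,"ty":0.011,"tz":-0.13,"yaw":0},{"tx":0,"ty":0.011,"tz":-0.14,"yaw":0},{"tx":0,"ty":0.011,"tz":-0.14,"yaw":0}], "grip": 1}}

```text
time_s: 11.25
position: [531.2, -54.7, 266.6]
tcp_rot: [3.142, 0.0, 1.52]
ft_force: [0.4, -0.7, -0.7]
finger_gap: 85.4
```

```bash
python3 - <<'E'
from h import *
d=snap('wrist','w4')
s=ctrl.sense();print(s['position'],s['tcp_rot'],s['ft_force'])
uv,a=redline(d,range(125,215,10));print(uv.round(1).tolist(),a.round(1))
print(sil(d,range(122,222,8)).round(2))
c=cv2.cvtColor(d['color'],cv2.COLOR_RGB2BGR)[:300,220:420];cv2.imwrite('pics/w4c.png',cv2.resize(c,None,fx=2,fy=2,interpolation=cv2.INTER_CUBIC))
E
```

```text
[531.00851627 -54.6654817  265.72300791] [-3.14028365e+00 -1.86986060e-04  1.51971786e+00] [-0.6283493   0.24191605  0.08434647]
[[316.7, 125.0], [316.8, 135.0], [316.9, 145.0], [316.5, 155.0], [316.8, 165.0], [317.0, 175.0], [317.0, 185.0], [317.2, 195.0], [317.1, 205.0]] [ 0.7  0.6  0.7 -0.3  0.1  0.3 -0.   0.3 -0.2]
[[122.   311.25 316.71 362.15 286.86   3.11 -51.36]
 [130.   311.12 316.74 361.76 286.12   3.08 -50.67]
 [138.   304.22 316.89 361.36 251.52   2.44 -33.39]
 [146.   302.   316.75 361.14 241.12   2.24 -29.62]
 [154.   310.6  316.59 361.06 280.39   3.   -49.19]
 [162.   312.3  316.9  360.23 292.84   3.09 -53.46]
 [170.   313.17 316.65 360.22 295.91   3.18 -57.93]
 [178.   311.   316.99 358.19 292.48   2.81 -47.81]
 [186.   297.18 317.01 359.82 218.7    1.7  -21.06]
 [194.   310.93 317.18 359.33 280.64   2.93 -47.41]
 [202.   313.26 317.14 359.15 293.59   3.15 -55.73]
 [210.   313.29 317.14 358.95 292.61   3.14 -55.73]
 [218.   313.44 317.21 348.15 380.53   2.15 -51.02]]
```

View pics/w4c.png

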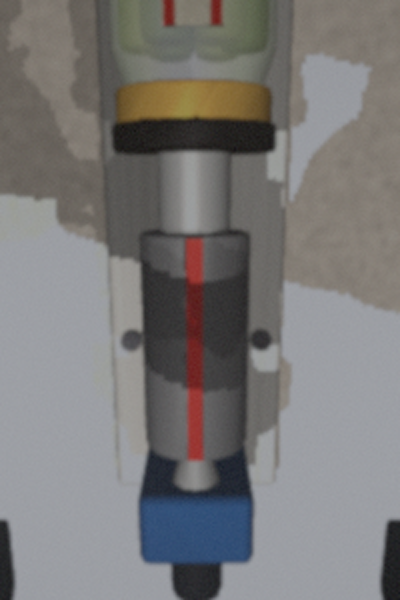

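The red line sits at crop u≈195 in a sleeve spanning 144–248, so it is almost exactly on top. The panel edges at crop 168 and 217 are symmetric about the axis. The silhouette search window was off after the side shift, so I'll redo that number from the same picture and locate the knob.

```bash
sed -i 's/pk(297,314),pk(347,364)/pk(284,302),pk(336,354)/' h.py
python3 - <<'E'
from h import *
d=dict(np.load('/tmp/w4.npz'));print(sil(d,range(122,222,8))[:,[1,2,3,6]].round(2))
for n in('w1',):
    d=dict(np.load(f'/tmp/{n}.npz'));P=cloud(d);H,S,V=np.moveaxis(cv2.cvtColor(d['color'],cv2.COLOR_RGB2HSV),2,0)
    m=((H<6)|(H>174))&(S>150)&(P[...,2]>255);q=P[m];v,u=np.nonzero(m);print(n,m.sum(),q.min(0),q.max(0),v.max(),[ray(d,x,10,280).round(1) for x in (u[v==10].min(),u[v==10].max())])
E
```

```text
[[ 2.8922e+02  3.1671e+02  3.4483e+02 -3.3000e-01]
 [ 2.8981e+02  3.1674e+02  3.4417e+02 -2.0000e-01]
 [ 2.9008e+02  3.1689e+02  3.4407e+02 -8.0000e-02]
 [ 2.9077e+02  3.1675e+02  3.4402e+02 -1.0200e+00]
 [ 2.9094e+02  3.1659e+02  3.4392e+02 -1.4200e+00]
 [ 2.9099e+02  3.1690e+02  3.4388e+02 -8.1000e-01]
 [ 2.9189e+02  3.1665e+02  3.4314e+02 -1.5100e+00]
 [ 2.9180e+02  3.1699e+02  3.4401e+02 -1.6400e+00]
 [ 2.9185e+02  3.1701e+02  3.4313e+02 -6.9000e-01]
 [ 2.9188e+02  3.1718e+02  3.4309e+02 -3.1000e-01]
 [ 2.9199e+02  3.1714e+02  3.4301e+02 -4.2000e-01]
 [ 2.9215e+02  3.1714e+02  3.4296e+02 -5.2000e-01]
 [ 2.9284e+02  3.1721e+02  3.4282e+02 -1.0100e+00]]
w1 830 [469.81444132 -46.34656716 276.92020377] [603.7819587   93.0714295  474.40443063] 399 [array([527.6,  88.2, 280. ]), array([547.8,  87.2, 280. ])]
```

Call:
{"op": "step_arm", "data": {"commands": [{"tx":0,"ty":0,"tz":-0.05,"yaw":0},{"tx":0,"ty":0,"tz":-0.08,"yaw":0},{"tx":0.03,"ty":0,"tz":-0.08,"yaw":0},{"tx":0.07,"ty":0,"tz":-0.08,"yaw":0},{"tx":0.11,"ty":-0.002,"tz":-0.08,"yaw":0},{"tx":0.145,"ty":-0.002,"tz":-0.08,"yaw":0},{"tx":0.158,"ty":-0.002,"tz":-0.08,"yaw":0},{"tx":0.158,"ty":-0.002,"tz":-0.08,"yaw":0}], "grip": 0}}

```text
time_s: 12.3
position: [537.3, 103.4, 345.7]
tcp_rot: [-3.14, 0.0, 1.521]
ft_force: [-0.1, -0.2, -0.4]
finger_gap: -0.0
```

```bash
python3 - <<'E'
from h import *
d=snap('side','s5');P=cloud(d)
s=ctrl.sense();print(s['position'],s['tcp_rot'],s['ft_force'],s['finger_gap'])
H,S,V=np.moveaxis(cv2.cvtColor(d['color'],cv2.COLOR_RGB2HSV),2,0)
m=((H<6)|(H>174))&(S>150)&(V>80)&(abs(P[...,0]-536)<40)&(abs(P[...,1]-100)<40)&(P[...,2]>255);v,u=np.nonzero(m);print(m.sum(),u.min(),u.max(),v.min(),v.max(),P[m].mean(0))
c=cv2.cvtColor(d['color'],cv2.COLOR_RGB2BGR)[60:260,190:390];cv2.imwrite('pics/s5c.png',cv2.resize(c,None,fx=3,fy=3,interpolation=cv2.INTER_CUBIC))
E
```

```text
[537.33785028 102.74456596 346.02114345] [-3.14040705e+00  5.53023750e-04  1.52003237e+00] [ 0.05247918 -0.78261064 -0.36009174] -0.10937490389097965
41 290 298 162 166 [535.35117696  96.03053173 278.84936803]
```

View pics/s5c.png

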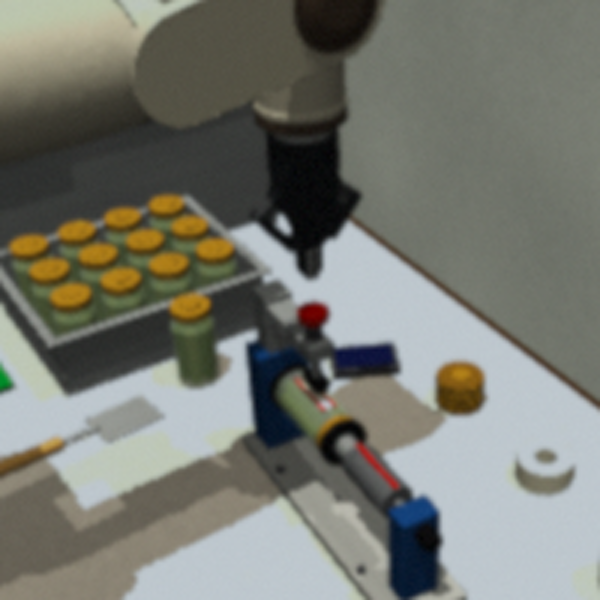

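Closed fingertips (crop 312,272) hang right above the red knob (313,312). The panel and the sleeve's red line face up. Next I go down to just above the knob, then press slowly.

Call:
{"op": "step_arm", "data": {"commands": [{"tx":0,"ty":0,"tz":0.025,"yaw":0},{"tx":0,"ty":0,"tz":0.038,"yaw":0},{"tx":0,"ty":0,"tz":0.042,"yaw":0},{"tx":0,"ty":0,"tz":0.045,"yaw":0},{"tx":0,"ty":0,"tz":0.048,"yaw":0},{"tx":0,"ty":0,"tz":0.05,"yaw":0},{"tx":0,"ty":0,"tz":0.05,"yaw":0}]}}

```text
time_s: 13.22
position: [537.5, 103.1, 297.1]
tcp_rot: [3.141, 0.0, 1.52]
ft_force: [0.5, -2.8, 3.7]
finger_gap: -0.1
```

Call:
{"op": "step_arm", "data": {"commands": [{"tx":0,"ty":0,"tz":0.003,"yaw":0},{"tx":0,"ty":0,"tz":0.006,"yaw":0},{"tx":0,"ty":0,"tz":0.008,"yaw":0},{"tx":0,"ty":0,"tz":0.009,"yaw":0},{"tx":0,"ty":0,"tz":0.009,"yaw":0},{"tx":0,"ty":0,"tz":0.009,"yaw":0}]}}

```text
time_s: 13.98
position: [537.6, 103.1, 289.8]
tcp_rot: [3.139, 0.0, 1.52]
ft_force: [-4.5, -4.0, 22.9]
finger_gap: 0.4
```

The force jumped to 23 N, well above the 7 N of the spring, so the hard stop is reached. I hold briefly, then retract.

Call:
{"op": "step_arm", "data": {"commands": [{"tx":0,"ty":0,"tz":0,"yaw":0},{"tx":0,"ty":0,"tz":0,"yaw":0},{"tx":0,"ty":0,"tz":-0.01,"yaw":0},{"tx":0,"ty":0,"tz":-0.025,"yaw":0},{"tx":0,"ty":0,"tz":-0.06,"yaw":0},{"tx":0,"ty":0,"tz":-0.1,"yaw":0},{"tx":0,"ty":0,"tz":-0.12,"yaw":0},{"tx":0,"ty":0,"tz":-0.12,"yaw":0}]}}

```text
time_s: 14.98
position: [537.5, 103.4, 409.2]
tcp_rot: [3.14, -0.0, 1.52]
ft_force: [0.1, 0.1, 0.2]
finger_gap: -0.1
```

Call:
{"op": "step_arm", "data": {"commands": [{"tx":-0.04,"ty":0,"tz":0,"yaw":0},{"tx":-0.08,"ty":0,"tz":0,"yaw":0},{"tx":-0.12,"ty":0,"tz":0,"yaw":0},{"tx":-0.15,"ty":0,"tz":0,"yaw":0},{"tx":-0.158,"ty":-0.004,"tz":0,"yaw":0},{"tx":-0.158,"ty":-0.004,"tz":0,"yaw":0},{"tx":-0.158,"ty":-0.004,"tz":0,"yaw":0}]}}

```text
time_s: 15.85
position: [525.3, -53.5, 407.7]
tcp_rot: [-3.141, -0.0, 1.521]
ft_force: [0.7, -0.3, 0.1]
finger_gap: -0.0
```

```bash
python3 - <<'E'
from h import *
d=snap('wrist','w6');s=ctrl.sense();print(s['position'],s['ft_force'],s['joint_vel'].round(3))
uv,a=redline(d,range(100,260,8));print(uv.round(1).tolist(),a.round(1))
d=snap('top');P=cloud(d);H,S,V=np.moveaxis(cv2.cvtColor(d['color'],cv2.COLOR_RGB2HSV),2,0)
def k(d,P):
    H,S,V=np.moveaxis(cv2.cvtColor(d['color'],cv2.COLOR_RGB2HSV),2,0)
    m=((H<6)|(H>174))&(S>150)&(V>80)&(abs(P[...,0]-536)<30)&(abs(P[...,1]-102)<30)&(P[...,2]>255);return m.sum(),np.median(P[m][:,2])
e=snap('side','s6');f=dict(np.load('/tmp/s5.npz'));print(k(e,cloud(e)),k(f,cloud(f)))
g=dict(np.load('/tmp/side0.npz'));D=np.abs(e['color'].astype(int)-g['color']).max(-1);print('start/end',k(g,cloud(g)))
c=cv2.cvtColor(e['color'],cv2.COLOR_RGB2BGR);cv2.imwrite('pics/s6c.png',c)
E
```

```text
[525.37184498 -53.45113304 407.75881241] [-0.07825596  0.13376158 -0.10850079] [ 0.001  0.001 -0.003 -0.     0.002 -0.004]
[[322.5, 116.0], [322.6, 124.0], [322.6, 132.0], [322.6, 140.0], [322.6, 148.0], [322.7, 156.0], [322.6, 164.0], [322.6, 172.0], [322.6, 180.0]] [ 0.4  0.5  0.6  0.3  0.2  0.3  0.1  0.  -0.1]
(np.int64(45), np.float64(279.4572331511164)) (np.int64(41), np.float64(278.8392142265857))
start/end (np.int64(56), np.float64(278.68440387862904))
```

View pics/s6c.png

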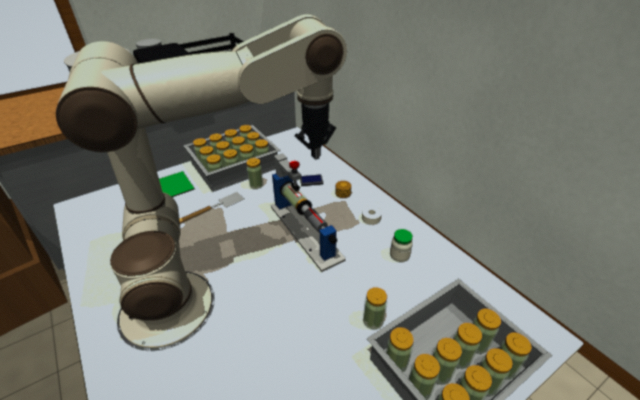

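The side view shows the arm clear of everything, the knob back up at (294,165), and the red line on top of the sleeve. The bystanders are where they started.

```bash
python3 -c "
from workcell import ctrl
print(ctrl.hand_in())"
```

```text
the job is handed in; nothing more can be done
None
```

The jar's date panel faces straight up, the stamp was pressed fully and sprang back, and I handed the job in at about 16 s of the 64 s allowed. The hand-in gives no verdict, so what follows is from my own measurements.

- **Turning the jar:** The tool can't tilt, so I pressed one finger against the +x side of the sleeve and rubbed downward. It took three strokes of 27, 25 and 4.5 mm, and I measured the red line with the wrist camera after each one.
- **Pressing the stamp:** With the fingers clear of the jar and sleeve, I pressed the knob with the closed fingers. I took it as fully down when the force reached about 23 N (the spring needs only about 7 N) and the tool had dropped about 12 mm into the knob. I then lifted off and moved clear.
- **Last checks:**
  - The red line is within about 1° of vertical. Before the press, the sleeve outline gave about −0.8° and the calibrated axis about +0.3°; after it, the axis method gave +0.2°.
  - The knob top reads 279.5 mm, against 278.7 mm at the start, so it is back up.
  - The tool force is about 0, and the bystanders look unmoved in the side view.
- **Failed check:** One outline reading came out as nonsense because its search window was misplaced. I corrected the window and re-measured from the same picture.

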